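# Cap a cream jar on the bench capping machine

## Task

Cap the jar that stands in the nest of the bench capping machine: wind the handwheel on top clockwise, regrasping it as often as needed, until the chuck presses on the jar's lid and about 5 mm of its bright 10 mm neck, half of it, has been pushed up into the quill. Only then turn the spring-return drive selector clockwise past its first and second clicks to the third, and finish the program while still gripping the selector and holding it at the third position against its spring, since the drive runs only as long as it is held. Leave the other things on the bench where they are.

Things in the scene. Friction and masses are not known exactly. Their poses are not given: they have to be found in the camera images.
- capper: grey bench capping machine, fixed, 287 mm wide (y), 172 mm deep (x). Origin at bench level under the spindle axis; x points to its back, y to the operator's left, z up. The press with the handwheel on top stands left, the drive unit (box 92 x 88, 140 mm high, selector on top) right. The press head under the wheel is 80 mm wide, its top at 169 mm. Nothing of the machine is higher than the wheel.
- wheel_axis (a point): centre of the handwheel, on its vertical axis at the mid height of its rim, 205 mm above the bench; axes of capper. Black wheel without crank: round rim 14 mm thick whose centre line is a circle of 60 mm radius; hub 36 mm across, its top 5 mm (a steel stud 9 mm) above rim mid height; two straight spokes in line with each other, 13 mm thick meet the rim in its lower half.
- rim_mid (a point): point on the rim's centre line in the middle of one of the wheel's two openings (the other opening lies across the hub, the spokes 90 degrees from both); turns with the wheel. Openings are 35 mm wide between rim and hub, so the rim can be pinched radially from above, one finger in the opening; under the rim about 29 mm are free down to the press head.
- handwheel (a joint): handwheel angle in rad, growing clockwise seen from above; starts between 0 and 0.8, range -1.5 to 4.75, stays where it is left (friction 0.12 N m, up to 0.2 N m with the chuck pressed). At 0 the spokes lie along the machine's y axis. Its screw moves the quill (the dark steel sleeve below the head) and the chuck down 4 mm per rad.
- chuck (a joint): how far (m) the spring-loaded chuck, the aluminium cup 74 mm across under the quill, is pushed up into the quill: 0 while it hangs free with 10 mm of bright neck showing, 0.010 fully in. It touches the lid at a handwheel angle of about 2.25, then goes in 4 mm per rad: 5 mm at about 3.5 rad. Its spring pushes with 4.5 N at first, 12 N at 5 mm.
- jar: the jar to be capped: white cream jar with black lid, 55 mm across and 44 mm high, loose in the nest; origin at the centre of its underside, z up
- nest (a point): centre of the nest's floor, 18 mm above the bench, straight under the handwheel's axis; its wall is 10 mm high with a bore of 59 mm
- selector_axis (a point): point on the selector's vertical axis, 172 mm above the bench, 3 mm under the top of its grip bar; axes of capper. On the plate under the selector a short mark means off, and one, two and three bars mark the three positions.
- selector (a joint): angle of the hold-to-run drive selector in rad, 0 = off, growing clockwise seen from above; clicks (notches) at 0.4 (first), 0.8 (second) and 1.2 (third), end stop at 1.36. When let go a spring turns it back to 0 from everywhere: 0.12 N m at 0, 0.19 N m at 1.2; climbing out of a notch adds about 0.05 N m, dropping into one takes it off.
- selector_grip: the selector's black bar grip, 60 mm long with a white line at its pointer end; middle 50 mm is 13 mm wide with flat sides. It rises from 148 to 175 mm above the bench, on a round skirt 48 mm across (141 to 148 mm). Origin on the axis under the skirt, x along the bar to the pointer. At 0 it points 0.6 rad left (counter-clockwise from above) of the machine's x axis.
- jar_2: a second cream jar like the first, waiting on the bench to the left; leave alone
- jar_3: a third cream jar, likewise; leave alone
- lab_timer: small white timer, 58 x 62 x 18 mm, at the left; leave alone
- tape: roll of label tape, 66 mm across, 19 mm high, at the front right; leave alone
- pen: marker pen, 128 mm long, lying at the left; leave alone
- small_beaker: glass beaker, 60 mm across, 72 mm high, behind the drive unit; leave alone
Mind the look-alikes: they are no part of the job. What is shaped like the jar but turquoise is not meant.

How it is judged (in metres and radians):
On the way, in this order (a step that is already met when the one before it is completed fails the run):
1. the chuck is wound down on the jar's lid and pushed 3 to 7 mm into the quill while the selector is still off (value of joint chuck between 0.003 and 0.007 m and value of joint selector below 0.2 rad), for 0.3 s.
2. the selector is held by the fingers at its third position (1.08 to 1.32 rad), the chuck still pressing (value of joint chuck between 0.003 and 0.007 m and value of joint selector between 1.08 and 1.32 rad and contact force between the fingers and selector_grip above 1 N), for 0.5 s.
At the end, for the whole second after the job is handed in: The fingers hold the selector at its third position (1.08 to 1.32 rad, contact force over 1 N) against its return spring; the chuck presses on the jar's lid, pushed 3 to 7 mm into the quill; the jar stands upright on the floor of the nest, within 4 mm of its centre (all of step 2 and horizontal distance between jar and nest below 0.004 m and angle between jar's own z axis and vertical below 0.05 rad and z of jar in the frame of nest below 0.003 m); the arm keeps its last pose, push and grip.
It fails at once if the selector turned (over 0.25 rad) before the chuck presses on the lid (value of joint selector above 0.25 rad and value of joint chuck below 0.001 m).
It fails at once if another thing on the bench moved by more than 30 mm (distance of any of jar_2, jar_3, lab_timer, tape, pen, small_beaker from where it was at the start of the episode above 0.03 m).
It also fails if it takes over 67 s, if anything falls off the work surface, if the arm or the gripper's body presses on something with over 40 N, if the wrist force passes 120 N, or if a joint passes its speed limit or range.

## Robot

A 6-joint arm with a two-finger parallel gripper is mounted at the origin on a cart in front of the work surface, level with it; the furniture and walls round the work are solid. World frame = base frame: x ahead of the robot, y to its left, z up, the work surface at z = 0. Lengths are in mm, angles in rad, forces in N, time in s.
With the tool pointing down it reaches from about 400 to 925 mm from the base axis. Payload 12.5 kg.
Tool frame: the origin (TCP) lies at the very end of the fingers, on their centre line; the grasp point (between the pads) lies env.grip_point_offset behind it (env.grip_point_offset is the distance from the TCP to the grasp point, in mm); y points along the fingers, z is the direction in which the jaws open and shut, and the axes are right-handed (so a half turn about y gives the same grasp; the last joint's range is limited). The gripper opens to 95 mm and grips with 3 to 60 N. Pads are 20 mm wide; open, the fingers measure 119 mm over their backs; the gripper's body (75 mm by 180 mm) begins 59 mm behind the grasp point.
Start: joints at [-1.207, 0.491, 1.559, -0, 1.092, -0.106], TCP at [282.968, -557.296, 191.361] pointing down, gripper open.
Joint ranges: [-3.1, 3.1], [-0.84, 2.19], [0.05, 2.79], [-1.13, 4.28], [0.06, 2.93], [-2.69, 2.69]. Speed limits (rad/s): [2.22, 2.22, 2.79, 3.14, 3.14, 3.14].

## Interface

Orientations are given as [roll, pitch, yaw] about the fixed x, y, z axes, in that order (R = Rz(yaw) Ry(pitch) Rx(roll)).
In Python, from cell import readout, read_camera, env, nets gives the robot as it stands.
- The arm moves only by the tool apply_moves, never from a script. Its argument "increments" is a list of rows, each a list of 3 entries, a list of its own where there are three numbers: the shift along the tool's x, y, z in cm, then the turn, a rotation vector about the tool's x, y, z in degrees, then the finger opening in cm, from 0 to 9.51. A call has exactly 5 rows; each row shifts and turns the pose as measured when the row begins, along the tool's axes as they then stand; what a row does not reach is not made up. A row lasts 1/8 s, in which the tool goes at most 62.5 mm and 10.7 degrees, less where a joint would pass 70% of its speed; a pose out of reach is approached as far as the arm can. A call with a gripper value outside its range is refused whole. The fingers move at their own pace and stop on an object; the grip force is fixed at half the most. Time passes only in rows, so rows that do not move let the fingers close, or fill a call up. It gives the time, the measured TCP pose, the force and the opening at its end, in the units of the state.
- readout.state(): the state, without advancing time (a new reading comes with each control period).
- read_camera(name): name is "scene" or "side" or "wrist"; returns a dict with "img" (384x512x3 uint8, red, green, blue), "vfov" (degrees; the focal length in pixels is half the picture's height over the tangent of half this angle, whatever the lens; pixels are square), "cx", "cy" (the principal point, pixels), "rvec" (rotation vector, rad) and "tvec" (3), from world to camera coordinates, as OpenCV has them; the wrist camera has in their place "mount" (4x4, takes a point from camera to tool coordinates, whose origin is the TCP and whose axes are the tool frame's). Camera axes: x right, y down, z forward; pixel columns grow to the right and rows downward; lengths in mm; the calibration is good to about 2 mm. The wrist camera is an equidistant fisheye: a pixel r from the principal point sees the ray r / f radians off the axis. A picture is of the moment at which its call begins: read the wrist's pose just before it. There is no depth.
- env.job_done(): hands the job in, once; it reports no verdict.
Trained networks look in a picture, given as the dict that the camera call returned (one of the last four; its "shot" number tells which), for a name from the list of things; names that differ only in an ending like _2 or _b are one class to them, and where a whole thing is asked for, a point or a joint stands for the part that bears it (a point fixed in the world has none). Each returns a list of dicts, best first, with "confidence" (0 to 1); they miss things now and then, are a little off and sometimes report something else, mostly with a low value. They report only what shows in the picture. A call takes as long as a camera call. They do not tell look-alikes from the thing itself.
- nets.look_for(picture, thing): "point" ([x, y, z] in mm, in the coordinates of the camera as it stood for that picture, good to about 4 mm: the middle of the surface that is visible of it).
- nets.mark_of(picture, thing): "point" ([x, y, z] in mm, in the coordinates of the camera as it stood for that picture, good to about 4 mm: a listed point, or the origin of a listed thing).
The state is a dict: "t": time; "joints": joint angles; "qvel": joint speeds; "tau": joint torques, N m; "eef_pos": TCP position; "tcp_rot": TCP orientation; "ft_force": force on the tool from outside, world axes, zero at the start; "moment": the same for the moment, N m; "opening": opening from 0.0 (shut) to 1.0 (fully open).
Only numpy, scipy, OpenCV 4.12 (cv2) and the standard library are available. Lean on these libraries where they do the work, as an engineer would, in place of code of your own. Each camera call takes 0.05 s, during which the arm holds its last target. There are 200 camera calls.

## Working session

There is one attempt and no reset: what is moved stays moved. The work goes in short steps, Python scripts to look and compute and a tool call to move; the robot and the scene stay as the last step left them, time stands still between calls to the robot, and variables do not carry over. Pictures are saved under pics/ and viewed, about 8 in all and at most 12, crops included, and the job is handed in when it is done.

Besides the shell and the picture viewer there is one more tool, called after "Call:" as name([rows], argument=value, ...), one row to a line, values as JSON. apply_moves: Moves the arm, as the interface text tells. Its arguments: {"type":"object","properties":{"increments":{"type":"array"}},"required":["increments"]}

```bash
ls; mkdir -p pics
cat > h.py <<'E'
import numpy as np, cv2
from scipy.spatial.transform import Rotation as R
from cell import readout, read_camera, env, nets
def T_tool():
    s=readout.state(); T=np.eye(4); T[:3,:3]=R.from_euler('xyz',s['tcp_rot']).as_matrix(); T[:3,3]=s['eef_pos']; return T
def cam(name):
    Tt=T_tool(); p=read_camera(name)
    if 'mount' in p: W=Tt@np.array(p['mount'])
    else:
        C=np.eye(4); C[:3,:3]=cv2.Rodrigues(np.array(p['rvec'],float))[0]; C[:3,3]=np.ravel(p['tvec']); W=np.linalg.inv(C)
    return p,W
def w(W,pt): return W[:3,:3]@np.array(pt)+W[:3,3]
def proj(p,W,pt):
    c=np.linalg.inv(W)@np.append(pt,1); f=192/np.tan(np.radians(p['vfov'])/2)
    if 'mount' in p:
        r=np.hypot(c[0],c[1]); th=np.arctan2(r,c[2]); return np.array([p['cx']+f*th*c[0]/r,p['cy']+f*th*c[1]/r])
    return np.array([p['cx']+f*c[0]/c[2],p['cy']+f*c[1]/c[2]])
E
python3 - <<'E'
from h import *
print(readout.state(), env.grip_point_offset)
ims=[]
for n in ['scene','side']:
    p,W=cam(n); cv2.imwrite(f'pics/{n}0.png',p['img'][...,::-1]); ims.append(p['img'])
    print(n,W[:3,3].round(),p['vfov'])
    for th in ['capper','wheel_axis','rim_mid','selector_axis','selector_grip','nest','jar','small_beaker','lab_timer','tape','pen']:
        for r in nets.mark_of(p,th)[:4]: print(th,round(r['confidence'],2),w(W,r['point']).round(0),proj(p,W,w(W,r['point'])).round())
cv2.imwrite('pics/both.png',cv2.resize(np.vstack(ims)[...,::-1],None,fx=.78,fy=.78))
E
```

```text
pics
{'t': 0.0, 'joints': array([-1.20662555e+00,  4.91583738e-01,  1.55948586e+00,  2.50610429e-06,
        1.09170050e+00, -1.05622795e-01]), 'qvel': array([ 0.00112736,  0.0001377 , -0.00012535,  0.00065036,  0.00237593,
        0.00090575]), 'tau': array([ 4.03074046e-04, -6.12646294e+01, -2.58176529e+01,  6.92437193e-02,
        4.81948780e-02, -1.60191526e-04]), 'eef_pos': array([ 282.84349935, -557.01282753,  190.73420744]), 'tcp_rot': array([-1.57196698e+00,  1.26344511e-04, -2.67180032e+00]), 'ft_force': array([-0.09416634,  0.18054949,  0.35826926]), 'moment': array([0.02414964, 0.00711371, 0.01701   ]), 'opening': 0.9999234485228892} 18.8
scene [-153. -624. 1118.] 45.57004758438855
capper 0.69 [528. -74.   3.] [261. 233.]
selector_axis 0.31 [450. 130.  -1.] [197. 213.]
jar 0.5 [449. 126.  -2.] [198. 214.]
tape 0.62 [ 433. -398.   -1.] [329. 320.]
side [563. 926. 693.] 55.0272227620833
capper 0.83 [534. -77.  -0.] [264. 225.]
wheel_axis 0.86 [531. -76. 208.] [267. 168.]
rim_mid 0.72 [467. -69. 203.] [288. 171.]
rim_mid 0.59 [ 542. -255.  143.] [263. 162.]
selector_axis 0.66 [ 541. -253.  175.] [263. 154.]
selector_grip 0.65 [ 542. -257.  142.] [262. 162.]
selector_grip 0.26 [553. 360.  -1.] [257. 335.]
nest 0.47 [529. -75.  21.] [266. 220.]
jar 0.92 [452. 129.   1.] [294. 267.]
jar 0.8 [ 701. -168.    4.] [216. 208.]
jar 0.63 [438. 206.  -2.] [301. 287.]
jar 0.59 [526. -77.  22.] [267. 219.]
small_beaker 0.59 [ 691. -256.   -3.] [221. 197.]
lab_timer 0.89 [435. 311.  -2.] [307. 319.]
lab_timer 0.64 [453. 129.  -2.] [293. 268.]
lab_timer 0.59 [528. -75.  17.] [266. 221.]
tape 0.64 [ 437. -397.   -1.] [287. 180.]
tape 0.63 [454. 127.   0.] [293. 266.]
tape 0.4 [434. 314.  -1.] [307. 320.]
pen 0.81 [553. 362.   2.] [257. 335.]
```

View pics/both.png

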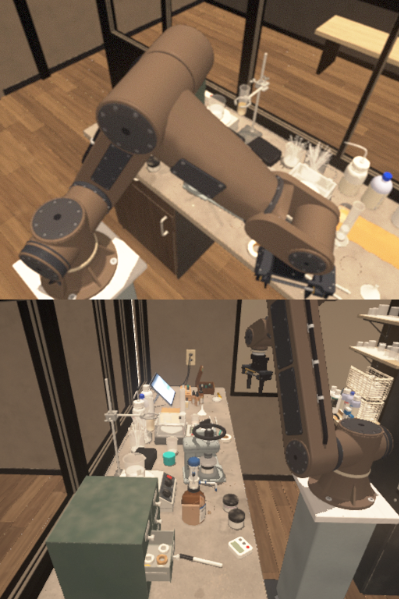

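The side view shows the capper at about (267,200) with the handwheel at (267,168) and the selector at (263,154). The turquoise look-alike is at (216,208), and bottles stand left of the press. The arm blocks the scene camera, so I'll look from above with the wrist camera.

```bash
cat > plan.py <<'E'
from h import *
def plan(goal,yaw=None,n=5,op=9.51):
    s=readout.state(); p=s['eef_pos']; y0=s['tcp_rot'][2]
    if yaw is None: yaw=y0
    dy=yaw-y0; d=(np.array(goal)-p)/n
    rows=[]
    for i in range(n):
        a=y0+dy*i/n
        rows.append([[round(v,2) for v in ((d@[np.cos(a),np.sin(a),0])/10,-d[2]/10,(d@[-np.sin(a),np.cos(a),0])/10)],[0,round(-np.degrees(dy)/n,1),0],op])
    print('pos',p.round(1),'yaw',round(y0,3),'F',s['ft_force'].round(1),'t',s['t']); print(*rows,sep=',\n')
E
python3 - <<'E'
from plan import *
plan([300,-530,430]); plan([480,-165,450],-2.0,10)
E
```

```text
pos [ 283.  -557.3  191.4] yaw -2.672 F [-0.4 -0.1  0.2] t 1.2
[[np.float64(-0.55), np.float64(-4.77), np.float64(-0.33)], [0, np.float64(-0.0), 0], 9.51],
[[np.float64(-0.55), np.float64(-4.77), np.float64(-0.33)], [0, np.float64(-0.0), 0], 9.51],
[[np.float64(-0.55), np.float64(-4.77), np.float64(-0.33)], [0, np.float64(-0.0), 0], 9.51],
[[np.float64(-0.55), np.float64(-4.77), np.float64(-0.33)], [0, np.float64(-0.0), 0], 9.51],
[[np.float64(-0.55), np.float64(-4.77), np.float64(-0.33)], [0, np.float64(-0.0), 0], 9.51]
pos [ 283.  -557.3  191.4] yaw -2.672 F [-0.4 -0.1  0.2] t 1.2
[[np.float64(-3.53), np.float64(-2.59), np.float64(-2.61)], [0, np.float64(-3.8), 0], 9.51],
[[np.float64(-3.7), np.float64(-2.59), np.float64(-2.36)], [0, np.float64(-3.8), 0], 9.51],
[[np.float64(-3.85), np.float64(-2.59), np.float64(-2.11)], [0, np.float64(-3.8), 0], 9.51],
[[np.float64(-3.98), np.float64(-2.59), np.float64(-1.85)], [0, np.float64(-3.8), 0], 9.51],
[[np.float64(-4.1), np.float64(-2.59), np.float64(-1.57)], [0, np.float64(-3.8), 0], 9.51],
[[np.float64(-4.19), np.float64(-2.59), np.float64(-1.3)], [0, np.float64(-3.8), 0], 9.51],
[[np.float64(-4.27), np.float64(-2.59), np.float64(-1.01)], [0, np.float64(-3.8), 0], 9.51],
[[np.float64(-4.33), np.float64(-2.59), np.float64(-0.72)], [0, np.float64(-3.8), 0], 9.51],
[[np.float64(-4.37), np.float64(-2.59), np.float64(-0.43)], [0, np.float64(-3.8), 0], 9.51],
[[np.float64(-4.39), np.float64(-2.59), np.float64(-0.14)], [0, np.float64(-3.8), 0], 9.51]
```

Call:
apply_moves([
  [[0, -5.5, 0], [0, 0, 0], 9.51],
  [[0, -5.5, 0], [0, 0, 0], 9.51],
  [[0, -5.5, 0], [0, 0, 0], 9.51],
  [[0, -5.5, 0], [0, 0, 0], 9.51],
  [[0, -5.5, 0], [0, 0, 0], 9.51],
])

```text
t: 1.82
eef_pos: [282.5, -556.4, 470.4]
tcp_rot: [-1.579, 0.001, -2.672]
ft_force: [-0.3, -1.1, -0.4]
opening: 1.0
```

Call:
apply_moves([
  [[-3.5, 0, -2.6], [0, -3.8, 0], 9.51],
  [[-3.7, 0, -2.4], [0, -3.8, 0], 9.51],
  [[-3.9, 0, -2.1], [0, -3.8, 0], 9.51],
  [[-4.0, 0, -1.9], [0, -3.8, 0], 9.51],
  [[-4.1, 0, -1.6], [0, -3.8, 0], 9.51],
])

```text
t: 2.45
eef_pos: [381.9, -356.2, 475.0]
tcp_rot: [-1.571, 0.001, -2.335]
ft_force: [0.3, -1.0, -0.3]
opening: 1.002
```

Call:
apply_moves([
  [[-4.2, 0, -1.3], [0, -3.8, 0], 9.51],
  [[-4.3, 0, -1.0], [0, -3.8, 0], 9.51],
  [[-4.3, 0, -0.7], [0, -3.8, 0], 9.51],
  [[-4.4, 0, -0.4], [0, -3.8, 0], 9.51],
  [[-4.4, 0, -0.1], [0, -3.8, 0], 9.51],
])

```text
t: 3.08
eef_pos: [482.7, -152.6, 475.9]
tcp_rot: [-1.569, 0.001, -1.992]
ft_force: [1.1, -0.7, 0.3]
opening: 1.0
```

```bash
cat > look.py <<'E'
from h import *
def look(names,cams,fn,scale=1.5):
    for n in cams:
        p,W=cam(n); im=p['img'][...,::-1].copy()
        print(n,'cam',W[:3,3].round(),'axis',W[:3,2].round(2),p['vfov'],p['cx'],p['cy'])
        for th in names:
            for r in nets.mark_of(p,th)[:3]: print(th,round(r['confidence'],2),w(W,r['point']).round(1),proj(p,W,w(W,r['point'])).round())
        if n=='wrist': np.savez('pics/'+fn,img=p['img'],W=W,cx=p['cx'],cy=p['cy'],vfov=p['vfov'])
        cv2.imwrite(f'pics/{fn}_{n}.png',cv2.resize(im,None,fx=scale,fy=scale))
E
python3 - <<'E'
from look import *
print(readout.state()['eef_pos'],readout.state()['tcp_rot'])
look(['capper','wheel_axis','rim_mid','selector_axis','selector_grip','nest','jar'],['wrist','scene'],'a')
E
```

```text
[ 482.66276542 -152.61959493  475.85278675] [-1.56902567e+00  6.16065110e-04 -1.99226788e+00]
wrist cam [514. -79. 668.] axis [-0.11 -0.26 -0.96] 65.70646984690485 254.54233551604418 189.34169427435344
wheel_axis 0.66 [527.3 -76.7 203.8] [261.  99.]
rim_mid 0.74 [470.2 -66.3 202.6] [225. 108.]
selector_axis 0.84 [ 536.  -255.6  173.4] [306. 193.]
selector_grip 0.83 [ 540.2 -250.2  138.9] [304. 184.]
jar 0.8 [ 7.002e+02 -1.660e+02  1.000e-01] [344. 108.]
jar 0.78 [447.7 127.2   6.5] [189.  35.]
jar 0.58 [434.6 207.   -2.4] [171.  11.]
scene cam [-153. -624. 1118.] axis [ 0.53  0.46 -0.72] 45.57004758438855 253.09994100900792 183.39149777731785
capper 0.56 [526.3 -72.    0.7] [260. 233.]
wheel_axis 0.72 [529.5 -72.1 196.4] [263. 189.]
wheel_axis 0.32 [ 536.3 -252.3  176.2] [316. 227.]
wheel_axis 0.15 [526.7 -74.1   1.4] [261. 234.]
rim_mid 0.7 [464.2 -67.3 200.7] [246. 200.]
rim_mid 0.6 [ 539.3 -253.1  142.2] [315. 234.]
selector_axis 0.72 [ 536.3 -253.9  172.6] [316. 228.]
selector_axis 0.32 [465.8 -67.3 200.6] [247. 200.]
selector_grip 0.69 [ 538.7 -254.5  141.9] [316. 235.]
nest 0.97 [525.9 -72.3  14.4] [260. 231.]
jar 0.87 [4.496e+02 1.263e+02 3.000e-01] [198. 214.]
jar 0.63 [ 7.033e+02 -1.632e+02 -7.000e-01] [318. 217.]
jar 0.54 [431.3 209.3   2.6] [176. 203.]
```

View pics/a_wrist.png

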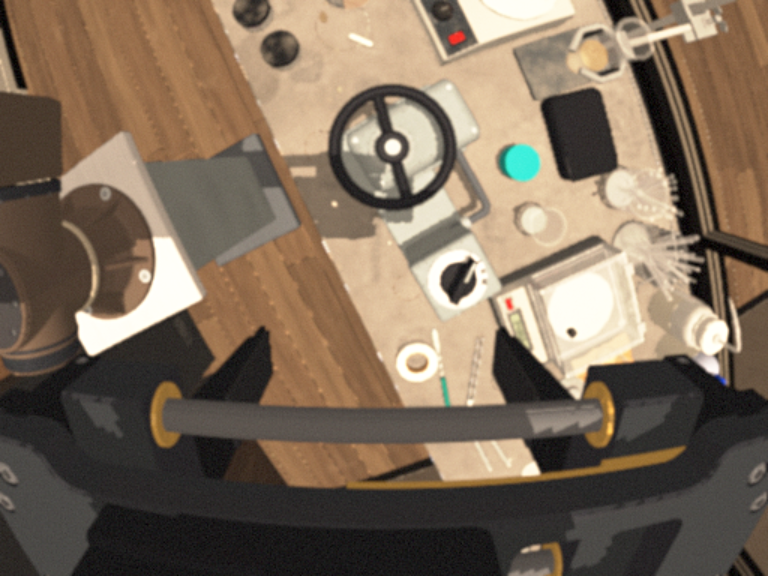

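Wheel hub is at (393,147) in the enlarged view with spokes running from (380,93) to (406,200), and the selector is at (458,282). I'll rectify the view to get the exact centre and angles.

```bash
cat > rect.py <<'E'
from h import *
def rect(fn,z,cx,cy,half,ppm=2):
    d=np.load(f'pics/{fn}.npz'); W=d['W']; f=192/np.tan(np.radians(float(d['vfov']))/2)
    n=int(2*half*ppm); i,j=np.mgrid[0:n,0:n]
    # image up = +x, left = +y
    X=cx+half-i/ppm; Y=cy+half-j/ppm
    P=np.stack([X,Y,np.full(X.shape,float(z))],-1)-W[:3,3]; c=P@W[:3,:3]
    r=np.hypot(c[...,0],c[...,1]); th=np.arctan2(r,c[...,2])
    return cv2.remap(d['img'],(d['cx']+f*th*c[...,0]/r).astype(np.float32),(d['cy']+f*th*c[...,1]/r).astype(np.float32),cv2.INTER_LINEAR)
def wheel(fn,c0=(528,-75)):
    g=rect(fn,205,*c0,90)
    g=cv2.GaussianBlur(cv2.cvtColor(g,cv2.COLOR_RGB2GRAY),(0,0),2).astype(np.float32)
    a=np.linspace(0,2*np.pi,180,endpoint=False)
    def samp(x,y): # world
        i=np.clip(((c0[0]+90-x)*2).round().astype(int),0,359); j=np.clip(((c0[1]+90-y)*2).round().astype(int),0,359); return g[i,j]
    best=min(((samp(c0[0]+dx+60*np.cos(a),c0[1]+dy+60*np.sin(a)).mean()-.5*samp(c0[0]+dx+70*np.cos(a),c0[1]+dy+70*np.sin(a)).mean()-.5*samp(c0[0]+dx+49*np.cos(a),c0[1]+dy+49*np.sin(a)).mean(),dx,dy) for dx in range(-15,16) for dy in range(-15,16)))
    x,y=c0[0]+best[1],c0[1]+best[2]
    b=np.linspace(0,np.pi,360,endpoint=False)
    v=np.mean([samp(x+s*r*np.cos(b),y+s*r*np.sin(b)) for r in range(24,52,2) for s in (1,-1)],0)
    k=np.argmin(v); print('centre',x,y,'score',best[0],'spoke angle',round(b[k],3),'theta(phi=0)',round(np.pi/2-b[k],3),v.min(),np.median(v)); return x,y,b[k]
E
python3 - <<'E'
from rect import *
wheel('a')
A=rect('a',205,528,-75,90); B=rect('a',172,537,-254,90)
cv2.imwrite('pics/r1.png',np.hstack([A,B])[...,::-1])
E
```

```text
centre 527 -76 score -108.716675 spoke angle 1.37 theta(phi=0) 0.201 48.92857 172.05357
```

View pics/r1.png

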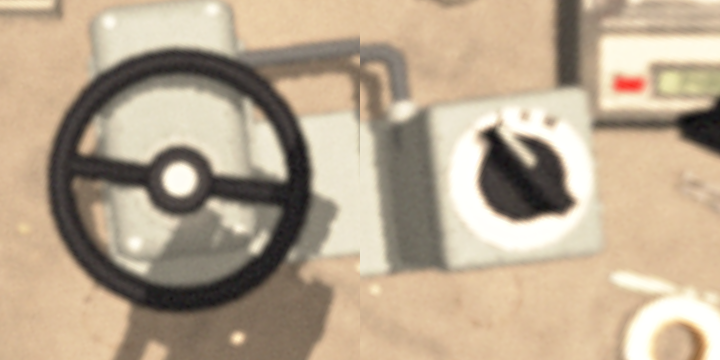

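Rectified view: spokes lie ~0.14 rad clockwise of world y, the machine is yawed ~+0.1 rad, so the handwheel starts at ~0.24 rad. I'll grip the hub radially with a finger in each opening (10 N·m-cm margin is ample) so turning is a pure wrist rotation.

```bash
sed -i 's/round(v,2)/float(round(v,2))/; s/round(-np.degrees(dy)\/n,1)/float(round(-np.degrees(dy)\/n,1))/' plan.py
python3 - <<'E'
from plan import *
plan([528,-76,290],-1.71,5,6)
E
```

```text
pos [ 482.2 -154.2  475.7] yaw -1.995 F [ 0.2  0.1 -0. ] t 3.875
[[-1.8, 3.71, 0.19], [0, -3.3, 0], 6],
[[-1.79, 3.71, 0.29], [0, -3.3, 0], 6],
[[-1.77, 3.71, 0.39], [0, -3.3, 0], 6],
[[-1.74, 3.71, 0.49], [0, -3.3, 0], 6],
[[-1.71, 3.71, 0.59], [0, -3.3, 0], 6]
```

Call:
apply_moves([
  [[-1.8, 3.7, 0.2], [0, -3.3, 0], 6],
  [[-1.8, 3.7, 0.3], [0, -3.3, 0], 6],
  [[-1.8, 3.7, 0.4], [0, -3.3, 0], 6],
  [[-1.7, 3.7, 0.5], [0, -3.3, 0], 6],
  [[-1.7, 3.7, 0.6], [0, -3.3, 0], 6],
])

```text
t: 4.5
eef_pos: [530.4, -75.4, 288.2]
tcp_rot: [-1.563, -0.002, -1.7]
ft_force: [0.5, 0.7, 0.0]
opening: 0.635
```

Run:
```python
from look import *; from plan import *; from rect import *
look(['wheel_axis','rim_mid'],['wrist','side'],'b',1.4)
wheel('b')
B=rect('b',172,540,-250,60,3)
cv2.imwrite('pics/r2.png',np.hstack([cv2.resize(rect('b',205,528,-76,90),(360,360)),B])[...,::-1])
plan([528,-76,188],-1.71,5,6)
```

```text
wrist cam [539.   5. 480.] axis [-0.03 -0.28 -0.96] 65.70646984690485 254.54233551604418 189.34169427435344
wheel_axis 0.79 [529.5 -78.1 202.3] [254. 190.]
rim_mid 0.57 [466.8 -66.8 205.5] [189. 188.]
side cam [563. 926. 693.] axis [ 0.   -0.87 -0.49] 55.0272227620833 254.80693021961045 191.84336903608317
wheel_axis 0.92 [528.8 -75.5 203.7] [268. 169.]
rim_mid 0.77 [467.7 -68.3 205.2] [288. 170.]
rim_mid 0.6 [4.352e+02 3.105e+02 2.000e-01] [307. 318.]
centre 529 -73 score -94.31944 spoke angle 1.37 theta(phi=0) 0.201 27.142857 134.5357
pos [530.6 -76.6 291. ] yaw -1.703 F [ 0.1 -0.9  0.4] t 4.8
[[-0.0, 2.06, -0.05], [0, 0.1, 0], 6],
[[-0.0, 2.06, -0.05], [0, 0.1, 0], 6],
[[-0.0, 2.06, -0.05], [0, 0.1, 0], 6],
[[-0.0, 2.06, -0.05], [0, 0.1, 0], 6],
[[-0.0, 2.06, -0.05], [0, 0.1, 0], 6]
```

View pics/r2.png

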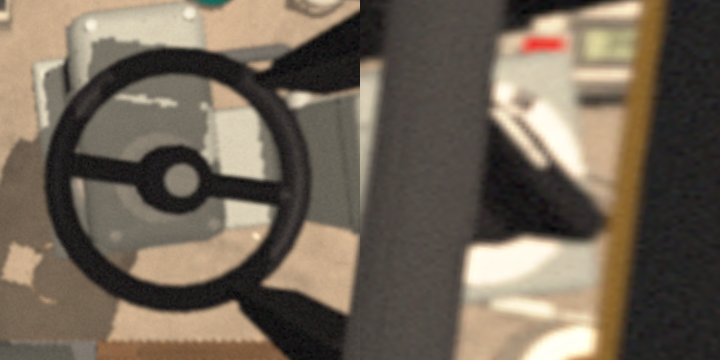

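The wheel is centred at (178,178) in the rectified view, spokes ~0.13 rad, matching; tool is 2 mm off. Descend and close on the hub.

Call:
apply_moves([
  [[0, 2.1, -0.1], [0, 0, 0], 6],
  [[0, 2.1, -0.1], [0, 0, 0], 6],
  [[0, 2.0, 0], [0, 0, 0], 6],
  [[0, 2.0, 0], [0, 0, 0], 6],
  [[0, 1.5, 0], [0, 0, 0], 6],
])

```text
t: 5.42
eef_pos: [532.9, -81.1, 201.0]
tcp_rot: [-1.544, -0.005, -1.711]
ft_force: [0.4, -0.0, 0.0]
opening: 0.631
```

Call:
apply_moves([
  [[0, 0.4, 0], [0, 0, 0], 6],
  [[0, 0, 0], [0, 0, 0], 3],
  [[0, 0, 0], [0, 0, 0], 2],
  [[0, 0, 0], [0, 0, 0], 2],
  [[0, 0, 0], [0, 0, 0], 2],
])

```text
t: 6.05
eef_pos: [533.9, -82.0, 199.2]
tcp_rot: [-1.541, -0.005, -1.713]
ft_force: [0.4, 0.2, 0.8]
opening: 0.269
```

Run:
```python
from plan import *
plan([528,-76,188],-1.71,1,2); print(readout.state()['opening'],readout.state()['joints'].round(3),readout.state()['tcp_rot'])
```

```text
pos [533.9 -82.  199.2] yaw -1.713 F [0.4 0.2 0.8] t 6.05
[[-0.51, 1.12, -0.67], [0, -0.1, 0], 2]
0.2685219850848367 [-2.740e-01  3.500e-01  1.778e+00 -1.000e-03  9.840e-01 -1.320e-01] [-1.54094108 -0.00499882 -1.71258153]
```

Run:
```python
from look import *
p,W=cam('side'); a=cv2.resize(p['img'][110:210,200:330],(780,600),interpolation=cv2.INTER_CUBIC)
p,W=cam('wrist'); b=cv2.resize(p['img'],(800,600))
cv2.imwrite('pics/c.png',cv2.resize(np.vstack([a,b[:,:780]]),(520,800))[:600*0+800,:,::-1][:, :])
print(readout.state()['opening'],W[:3,3])
cv2.imwrite('pics/c.png',cv2.resize(np.hstack([a,b]),(800,300))[...,::-1])
```

```text
0.2254164433992541 [ 5.38931471e+02 -2.46297478e-01  3.90764523e+02]
```

View pics/c.png

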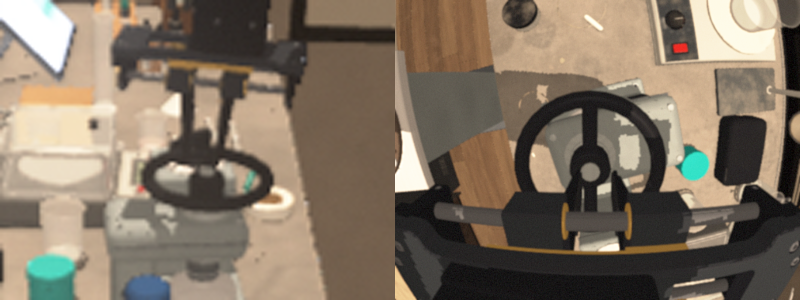

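Run:
```python
from look import *
p,W=cam('wrist'); T=T_tool()
im=cv2.resize(p['img'][70:190,180:330],None,fx=5,fy=5,interpolation=cv2.INTER_CUBIC)[...,::-1].copy()
def dot(P,c):
    q=proj(p,W,P); print(q); cv2.circle(im,tuple(int(v) for v in (q-[180,70])*5),4,c,-1)
dot(T[:3,3],(0,0,255)); dot([528.5,-75.5,214],(0,255,0)); dot([528.5,-75.5,205],(0,255,255))
for r in nets.mark_of(p,'wheel_axis'): print(r['confidence'],w(W,r['point']))
cv2.imwrite('pics/d.png',im); print(T[:3,3],readout.state()['opening'],readout.state()['ft_force'])
```

```text
[255.77880606 221.7427103 ]
[246.97595193 222.89862587]
[246.9054162  217.62895164]
0.58 [527.2386224  -75.40291428 201.74689886]
[533.83119985 -81.95983607 198.98048752] 0.21175701759593998 [ 0.86918551  0.45207899 -1.10705562]
```

View pics/d.png

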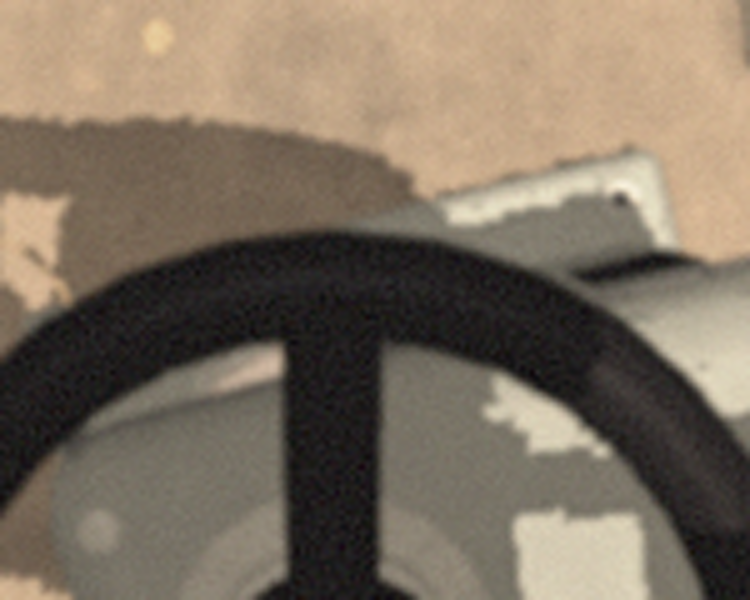

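Run:
```python
from look import *
p,W=cam('wrist')
a=cv2.resize(p['img'][170:270,190:320],(520,400),interpolation=cv2.INTER_CUBIC)
p,W=cam('scene'); T=T_tool()
print(proj(p,W,T[:3,3]),proj(p,W,[528.5,-75.5,210]))
b=cv2.resize(p['img'][130:230,200:270],(280,400),interpolation=cv2.INTER_CUBIC)
cv2.imwrite('pics/e.png',np.hstack([a,b])[...,::-1]); print(readout.state()['opening'])
```

```text
[267.0969085  189.53547851] [264.24010991 186.61040721]
0.20871564035538007
```

View pics/e.png

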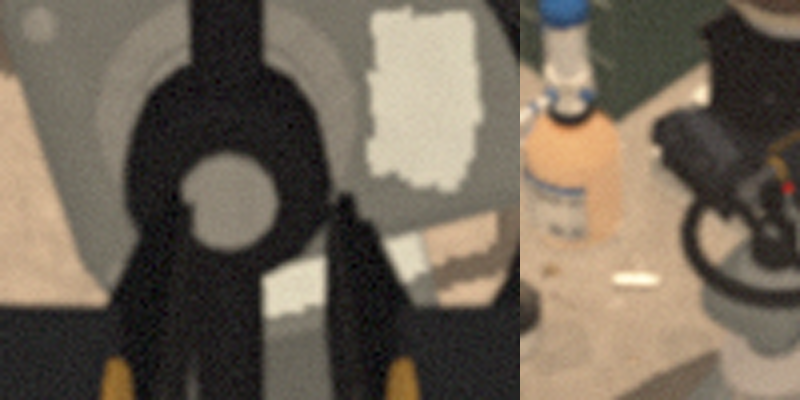

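The fingertips (tip pixels ~(237,222) and (276,222)) sit about 6 mm off the hub centre (247,220), and the tool has tilted 1.7° from drift. I'll open, lift, and straighten using a planner that corrects orientation too.

```bash
cat > plan.py <<'E'
from h import *
def plan(goal,yaw,n=5,op=9.51):
    s=readout.state(); p=s['eef_pos']; R0=R.from_euler('xyz',s['tcp_rot']); Rg=R.from_euler('xyz',[-np.pi/2,0,yaw])
    print('pos',p.round(1),'rpy',s['tcp_rot'].round(3),'F',s['ft_force'].round(1),'M',s['moment'].round(2),'op',round(s['opening']*95.1,1),'q6',s['joints'][5].round(2),'t',s['t'])
    dr=(R0.inv()*Rg).as_rotvec()/n; d=(np.array(goal)-p)/n; Rc=R0
    for i in range(n):
        print([Rc.inv().apply(d/10).round(2).tolist(),np.degrees(dr).round(1).tolist(),op],end=',\n'); Rc=Rc*R.from_rotvec(dr)
E
python3 - <<'E'
from plan import *
plan([528.5,-75.5,225],-1.70,5,6)
E
```

```text
pos [533.8 -82.  198.9] rpy [-1.542 -0.005 -1.713] F [ 0.6 -0.8 -0.2] M [-0.05 -0.13 -0.  ] op 19.8 q6 -0.13 t 6.35
[[-0.11, -0.53, -0.11], [-0.3, -0.1, 0.1], 6],
[[-0.11, -0.53, -0.11], [-0.3, -0.1, 0.1], 6],
[[-0.11, -0.53, -0.11], [-0.3, -0.1, 0.1], 6],
[[-0.11, -0.52, -0.12], [-0.3, -0.1, 0.1], 6],
[[-0.11, -0.52, -0.12], [-0.3, -0.1, 0.1], 6],
```

The fingers reached the commanded 20 mm freely, so the hub wasn't between them. They were off-centre and probably too high. I'll recentre, then go deeper.

Call:
apply_moves([
  [[0, 0, 0], [0, 0, 0], 6],
  [[0, -0.6, 0], [0, 0, 0], 6],
  [[-0.2, -0.8, -0.2], [-0.5, 0, 0.1], 6],
  [[-0.2, -0.6, -0.2], [-0.7, 0, 0.1], 6],
  [[-0.3, -0.6, -0.2], [-0.7, 0, 0.1], 6],
])

```text
t: 6.98
eef_pos: [527.9, -73.6, 226.6]
tcp_rot: [-1.577, 0.001, -1.713]
ft_force: [-0.2, 0.6, -0.2]
opening: 0.626
```

Run:
```python
from plan import *
plan([528.5,-75.5,186],-1.70,4,6)
p,W=cam('wrist')
cv2.imwrite('pics/f.png',cv2.resize(p['img'][150:290,170:340],(680,560),interpolation=cv2.INTER_CUBIC)[...,::-1])
print(proj(p,W,[528.5,-75.5,210]),proj(p,W,T_tool()[:3,3]))
```

```text
pos [527.9 -73.6 226.6] rpy [-1.577e+00  1.000e-03 -1.713e+00] F [-0.2  0.6 -0.2] M [ 0.02 -0.08 -0.01] op 59.5 q6 -0.12 t 6.975
[[0.05, 1.01, 0.03], [0.1, -0.2, -0.0], 6],
[[0.05, 1.01, 0.03], [0.1, -0.2, -0.0], 6],
[[0.05, 1.01, 0.02], [0.1, -0.2, -0.0], 6],
[[0.05, 1.01, 0.02], [0.1, -0.2, -0.0], 6],
[256.96037928 215.50316683] [256.13083912 221.87050079]
```

View pics/f.png

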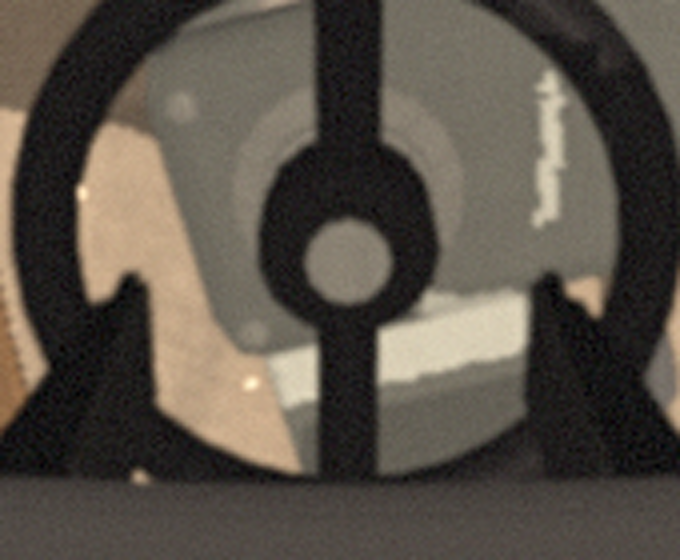

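Call:
apply_moves([
  [[0, 1.0, 0], [0, 0, 0], 6],
  [[0, 1.0, 0], [0, 0, 0], 6],
  [[0, 1.0, 0], [-0.1, 0, 0], 6],
  [[0, 1.0, 0], [-0.1, 0, 0], 6],
  [[0, 0.5, 0], [-0.1, 0, 0], 6],
])

```text
t: 7.65
eef_pos: [527.3, -73.1, 178.2]
tcp_rot: [-1.584, 0.001, -1.712]
ft_force: [-0.2, 0.9, 0.1]
opening: 0.633
```

Run:
```python
from plan import *
plan([528.5,-75.5,186],-1.70,1,6)
```

```text
pos [527.3 -73.1 178.2] rpy [-1.584e+00  1.000e-03 -1.712e+00] F [-0.2  0.9  0.1] M [-0.04 -0.11 -0.03] op 60.2 q6 -0.12 t 7.65
[[0.22, -0.78, 0.14], [0.7, -0.7, -0.1], 6],
```

Call:
apply_moves([
  [[0.2, -0.5, 0.1], [0.7, 0, 0], 6],
  [[0, 0, 0], [0, 0, 0], 2.5],
  [[0, 0, 0], [0, 0, 0], 2.5],
  [[0, 0, 0], [0, 0, 0], 2.5],
  [[0, 0, 0], [0, 0, 0], 2.5],
])

```text
t: 8.28
eef_pos: [529.2, -75.7, 185.4]
tcp_rot: [-1.567, 0.001, -1.713]
ft_force: [-4.3, 0.6, 20.4]
opening: 0.288
```

Run:
```python
from plan import *
plan([528.5,-75.5,183],-1.70,1,2.5)
```

```text
pos [529.2 -75.7 185.4] rpy [-1.567e+00  1.000e-03 -1.713e+00] F [-4.3  0.6 20.4] M [ 0.17  0.76 -0.02] op 27.4 q6 -0.13 t 8.275
[[-0.01, 0.24, -0.07], [-0.2, -0.7, -0.0], 2.5],
```

Call:
apply_moves([
  [[0, 0, 0], [0, 0, 0], 1.0],
  [[0, 0, 0], [0, 0, 0], 1.0],
  [[0, 0, 0], [0, 6, 0], 1.0],
  [[0, 0, 0], [0, 6, 0], 1.0],
  [[0, 0, 0], [0, 6, 0], 1.0],
])

```text
t: 8.9
eef_pos: [529.7, -75.7, 187.3]
tcp_rot: [-1.565, 0.002, -2.036]
ft_force: [0.4, -0.7, 0.0]
opening: 0.108
```

Run:
```python
from plan import *; from look import *; from rect import *
plan([528.5,-75.5,183],-1.70,1,2.5)
look(['rim_mid','wheel_axis'],['wrist','side'],'g',1.5)
cv2.imwrite('pics/g.png',cv2.resize(np.load('pics/g.npz')['img'][90:290,150:350],(600,600),interpolation=cv2.INTER_CUBIC)[...,::-1])
wheel('g')
```

```text
pos [529.7 -75.7 187.3] rpy [-1.565e+00  2.000e-03 -2.036e+00] F [ 0.4 -0.7  0. ] M [ 0.01 -0.09 -0.01] op 10.3 q6 0.2 t 8.9
[[0.03, 0.43, -0.12], [-0.4, -19.2, -0.1], 2.5],
wrist cam [564.  -3. 380.] axis [-0.12 -0.25 -0.96] 65.70646984690485 254.54233551604418 189.34169427435344
rim_mid 0.86 [469.2 -64.1 203.1] [170. 252.]
wheel_axis 0.95 [527.2 -73.9 206.5] [251. 232.]
wheel_axis 0.58 [466.9 -63.7 202. ] [167. 252.]
side cam [563. 926. 693.] axis [ 0.   -0.87 -0.49] 55.0272227620833 254.80693021961045 191.84336903608317
rim_mid 0.77 [471.7 -65.9 203.3] [287. 171.]
rim_mid 0.6 [ 539.5 -257.6  143.7] [263. 162.]
rim_mid 0.54 [527.7 -72.9  16.8] [266. 221.]
wheel_axis 0.85 [530.6 -73.8 203.6] [267. 169.]
centre 530 -73 score -72.9 spoke angle 1.553 theta(phi=0) 0.017 55.714287 126.08929
```

View pics/g.png

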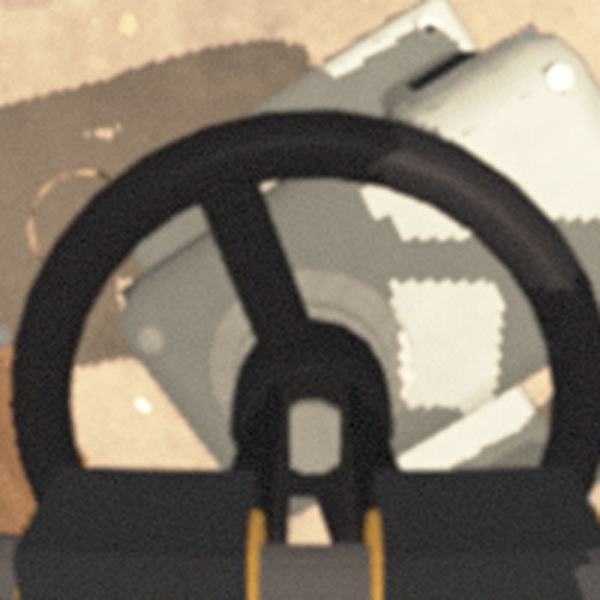

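Call:
apply_moves([
  [[0, 0.2, 0], [0, 0, 0], 1.0],
  [[0, 0.2, 0], [0, 0, 0], 1.0],
  [[0, 0.2, 0], [0, 0, 0], 1.0],
  [[0, 0.2, 0], [0, 0, 0], 1.0],
  [[0, 0, 0], [0, 0, 0], 1.0],
])

```text
t: 9.82
eef_pos: [530.1, -75.8, 187.5]
tcp_rot: [-1.558, 0.003, -2.023]
ft_force: [-0.1, -0.7, -0.4]
opening: 0.106
```

Blocked at 187.5. That fits the fingertips resting on the stud (214), so the real fingertips sit ~26 mm above the reported TCP (the tip size in the wrist view, ~185 mm vs 207 mm depth, agrees). I'll go ~25 mm deeper for the hub grip.

Run:
```python
from plan import *
plan([529,-75,195],-1.73,4,6)
```

```text
pos [530.1 -75.8 187.5] rpy [-1.558  0.003 -2.023] F [-0.1 -0.7 -0.4] M [ 0.01 -0.05  0.01] op 10.0 q6 0.19 t 9.825
[[-0.01, -0.19, -0.03], [-0.2, -4.2, -0.0], 6],
[[-0.01, -0.19, -0.03], [-0.2, -4.2, -0.0], 6],
[[-0.01, -0.19, -0.03], [-0.2, -4.2, -0.0], 6],
[[-0.01, -0.19, -0.03], [-0.2, -4.2, -0.0], 6],
```

Call:
apply_moves([
  [[0, -0.6, 0], [-0.3, -4, 0], 6],
  [[0, -0.2, 0], [-0.3, -4.5, 0], 6],
  [[0, 0, 0], [-0.3, -4.5, 0], 6],
  [[0, 0, 0], [0, -4, 0], 6],
  [[0, 0, 0], [0, 0, 0], 6],
])

```text
t: 10.45
eef_pos: [529.9, -75.8, 195.3]
tcp_rot: [-1.573, 0.002, -1.713]
ft_force: [-0.2, 0.4, 0.5]
opening: 0.575
```

Run:
```python
from plan import *
plan([529,-75,165],-1.73,4,6)
```

```text
pos [529.9 -75.8 195.3] rpy [-1.573  0.002 -1.713] F [-0.2  0.4  0.5] M [-0.01 -0.06 -0.05] op 54.7 q6 -0.12 t 10.45
[[-0.01, 0.76, -0.02], [0.0, 0.2, -0.0], 6],
[[-0.01, 0.76, -0.02], [0.0, 0.2, -0.0], 6],
[[-0.01, 0.76, -0.02], [0.0, 0.2, -0.0], 6],
[[-0.02, 0.76, -0.03], [0.0, 0.2, -0.0], 6],
```

Call:
apply_moves([
  [[0, 0.6, 0], [0, 0, 0], 6],
  [[0, 0.6, 0], [0, 0, 0], 6],
  [[0, 0.6, 0], [0, 0, 0], 6],
  [[0, 0.6, 0], [0, 0, 0], 6],
  [[0, 0.4, 0], [0, 0, 0], 6],
])

```text
t: 11.08
eef_pos: [529.7, -75.6, 164.9]
tcp_rot: [-1.574, 0.002, -1.716]
ft_force: [0.5, 0.0, -0.2]
opening: 0.634
```

Call:
apply_moves([
  [[0, 0, 0], [0, 0, 0], 2.5],
  [[0, 0, 0], [0, 0, 0], 2.5],
  [[0, 0, 0], [0, 0, 0], 2.5],
  [[0, 0, 0], [0, 0, 0], 2.5],
  [[0, 0, 0], [0, 0, 0], 2.5],
])

```text
t: 11.7
eef_pos: [528.9, -75.5, 164.7]
tcp_rot: [-1.576, 0.002, -1.716]
ft_force: [0.2, 0.7, -1.7]
opening: 0.372
```

Run:
```python
from plan import *
plan([529,-75,165],-1.73,1,6)
```

```text
pos [528.9 -75.5 164.7] rpy [-1.576  0.002 -1.716] F [ 0.2  0.7 -1.7] M [-0.04 -0.05  0.  ] op 35.4 q6 -0.12 t 11.7
[[-0.05, -0.03, 0.0], [0.3, 0.8, -0.1], 6],
```

Opening is stopped at 35.4 mm, which is the 36 mm hub, so it's gripped. Now wind clockwise.

Call:
apply_moves([
  [[0, 0, 0], [0, 8, 0], 2.5],
  [[0, 0, 0], [0, 10, 0], 2.5],
  [[0, 0, 0], [0, 10, 0], 2.5],
  [[0, 0, 0], [0, 10, 0], 2.5],
  [[0, 0, 0], [0, 10, 0], 2.5],
])

```text
t: 12.32
eef_pos: [528.4, -75.3, 164.8]
tcp_rot: [-1.577, -0.003, -2.578]
ft_force: [-0.7, 0.9, 0.1]
opening: 0.371
```

Run:
```python
from plan import *; from look import *; from rect import *
plan([529,-75,165],-1.73,1,6)
look(['rim_mid','wheel_axis'],['wrist','side'],'h',1.5)
A=np.load('pics/h.npz')['img'][90:290,150:350]
cv2.imwrite('pics/h.png',cv2.resize(A,(500,500))[...,::-1])
```

```text
pos [528.4 -75.3 164.8] rpy [-1.577 -0.003 -2.578] F [-0.7  0.9  0.1] M [0.08 0.18 0.14] op 35.3 q6 0.74 t 12.325
[[-0.06, -0.02, 0.01], [0.4, -48.6, 0.0], 6],
wrist cam [597. -33. 357.] axis [-0.25 -0.15 -0.96] 65.70646984690485 254.54233551604418 189.34169427435344
rim_mid 0.41 [ 536.9 -258.7  172. ] [429. 310.]
wheel_axis 0.92 [530.  -75.3 204.4] [257. 245.]
side cam [563. 926. 693.] axis [ 0.   -0.87 -0.49] 55.0272227620833 254.80693021961045 191.84336903608317
rim_mid 0.72 [497.8 -26.3 202.4] [279. 177.]
wheel_axis 0.75 [533.  -75.7 208.9] [266. 168.]
```

View pics/h.png

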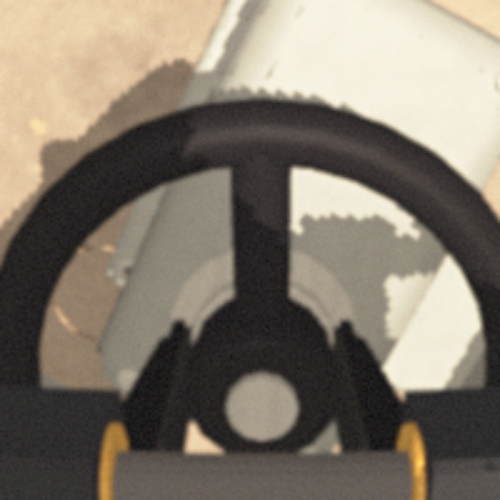

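The wheel turns with the tool: the spoke is vertical between the fingers and rim_mid has moved 47°. Continue.

Call:
apply_moves([
  [[0, 0, 0], [0, 10, 0], 2.5],
  [[0, 0, 0], [0, 10, 0], 2.5],
  [[0, 0, 0], [0.2, 10, 0], 2.5],
  [[0, 0, 0], [0.2, 10, 0], 2.5],
  [[0, 0, 0], [0, 10, 0], 2.5],
])

```text
t: 13.25
eef_pos: [528.4, -74.9, 164.7]
tcp_rot: [-1.566, -0.004, 2.829]
ft_force: [-1.8, 0.9, -0.8]
opening: 0.371
```

Call:
apply_moves([
  [[0, 0, 0], [0, 10, 0], 2.5],
  [[0, 0, 0], [0, 10, 0], 2.5],
  [[0, 0, 0], [0, 10, 0], 2.5],
  [[0, 0, 0], [0, 10, 0], 2.5],
  [[0, 0, 0], [0, 5, 0], 2.5],
])

```text
t: 13.88
eef_pos: [528.7, -74.5, 164.7]
tcp_rot: [-1.566, -0.0, 2.028]
ft_force: [-3.2, 0.6, -0.8]
opening: 0.371
```

Run:
```python
from plan import *; from look import *; from rect import *
plan([529,-75,165],-1.73,1,6)
look(['rim_mid','wheel_axis','nest','jar','chuck'],['side'],'i',1.5)
```

```text
pos [528.7 -74.5 164.7] rpy [-1.566 -0.     2.028] F [-3.2  0.6 -0.8] M [ 0.46 -0.21  0.16] op 35.3 q6 2.42 t 13.875
[[-0.06, -0.03, -0.0], [-0.1, -144.7, 0.3], 6],
side cam [563. 926. 693.] axis [ 0.   -0.87 -0.49] 55.0272227620833 254.80693021961045 191.84336903608317
rim_mid 0.72 [584.5 -48.1 203.9] [249. 173.]
wheel_axis 0.64 [532.4 -74.8 202.5] [266. 170.]
nest 0.59 [530.  -75.6  16.6] [265. 221.]
jar 0.91 [ 4.531e+02  1.282e+02 -2.000e-01] [293. 267.]
jar 0.74 [438.5 209.3  -3.7] [301. 289.]
jar 0.7 [ 702.3 -167.6    1.5] [216. 208.]Traceback (most recent call last):
  File "<stdin>", line 3, in <module>
  File "look.py", line 7, in look
    for r in nets.mark_of(p,th)[:3]: print(th,round(r['confidence'],2),w(W,r['point']).round(1),proj(p,W,w(W,r['point'])).round())
             ~~~~~~~~~~~~^^^^^^
ValueError: it knows: capper, jar, lab_timer, nest, pen, rim_mid, selector_axis, selector_grip, small_beaker, tape, wheel_axis
```

Wheel is at ~2.78 rad (rim_mid moved 147°, matching the tool). Release, lift, turn back 180° and regrasp.

Call:
apply_moves([
  [[0, 0, 0], [0, 0, 0], 6],
  [[0, 0, 0], [0, 0, 0], 6],
  [[0, -1.8, 0], [0, 0, 0], 6],
  [[0, -2.4, 0], [0, -5, 0], 6],
  [[0, 0, 0], [0, -10.5, 0], 6],
])

```text
t: 14.75
eef_pos: [529.5, -75.0, 208.2]
tcp_rot: [-1.566, -0.0, 2.315]
ft_force: [-0.0, 0.2, -0.2]
opening: 0.63
```

Call:
apply_moves([
  [[0, 0, 0], [0, -10.5, 0], 6],
  [[0, 0, 0], [0, -10.5, 0], 6],
  [[0, 0, 0], [0, -10.5, 0], 6],
  [[0, 0, 0], [0, -10.5, 0], 6],
  [[0, 0, 0], [0, -10.5, 0], 6],
])

```text
t: 15.38
eef_pos: [530.2, -75.5, 209.1]
tcp_rot: [-1.566, -0.002, -3.029]
ft_force: [-0.0, -0.6, 0.3]
opening: 0.631
```

Call:
apply_moves([
  [[0, 0, 0], [0, -10.5, 0], 6],
  [[0, 0, 0], [0, -10.5, 0], 6],
  [[0, 0, 0], [0, -10.5, 0], 6],
  [[0, 0, 0], [0, -10.5, 0], 6],
  [[0, 0, 0], [0, -10.5, 0], 6],
])

```text
t: 16.0
eef_pos: [530.8, -75.9, 209.6]
tcp_rot: [-1.568, -0.005, -2.091]
ft_force: [0.5, -0.2, 0.3]
opening: 0.634
```

Run:
```python
from plan import *
plan([529,-75,210],-1.114,5,6)
```

```text
pos [530.8 -75.9 209.6] rpy [-1.568 -0.005 -2.091] F [ 0.5 -0.2  0.3] M [-0.02 -0.03 -0.01] op 60.3 q6 0.26 t 16.0
[[0.0, -0.01, -0.04], [0.0, -11.2, 0.1], 6],
[[-0.01, -0.01, -0.04], [0.0, -11.2, 0.1], 6],
[[-0.01, -0.01, -0.04], [0.0, -11.2, 0.1], 6],
[[-0.02, -0.01, -0.04], [0.0, -11.2, 0.1], 6],
[[-0.03, -0.01, -0.03], [0.0, -11.2, 0.1], 6],
```

Call:
apply_moves([
  [[0, 0, -0.04], [0, -10.6, 0.1], 6],
  [[0, 0, -0.04], [0, -10.6, 0.1], 6],
  [[0, 0, -0.04], [0, -10.6, 0.1], 6],
  [[0, 0, -0.04], [0, -10.6, 0.1], 6],
  [[0, 0, -0.04], [0, -10.6, 0.1], 6],
])

```text
t: 16.62
eef_pos: [529.5, -76.1, 210.0]
tcp_rot: [-1.569, 0.0, -1.154]
ft_force: [-0.6, -0.2, 0.7]
opening: 0.628
```

Call:
apply_moves([
  [[0, 0.9, 0], [0, -1.5, 0], 6],
  [[0, 0.9, 0], [0, 0, 0], 6],
  [[0, 0.9, 0], [0, 0, 0], 6],
  [[0, 0.9, 0], [0, 0, 0], 6],
  [[0, 0.8, 0], [0, 0, 0], 6],
])

```text
t: 17.25
eef_pos: [529.6, -76.1, 162.8]
tcp_rot: [-1.569, 0.0, -1.134]
ft_force: [-0.2, -0.3, 0.5]
opening: 0.632
```

Call:
apply_moves([
  [[0, 0, 0], [0, 0, 0], 2.5],
  [[0, 0, 0], [0, 0, 0], 2.5],
  [[0, 0, 0], [0, 0, 0], 2.5],
  [[0, 0, 0], [0, 0, 0], 2.5],
  [[0, 0, 0], [0, 0, 0], 2.5],
])

```text
t: 17.88
eef_pos: [529.7, -76.1, 162.5]
tcp_rot: [-1.569, 0.0, -1.135]
ft_force: [0.3, 1.1, -3.7]
opening: 0.37
```

Run:
```python
from plan import *
plan([529,-75,165],-1.114-.73,4,2.5)
```

```text
pos [529.7 -76.1 162.5] rpy [-1.569  0.    -1.135] F [ 0.3  1.1 -3.7] M [-0.02 -0.24 -0.09] op 35.1 q6 -0.7 t 17.875
[[-0.03, -0.06, -0.0], [-0.0, 10.2, -0.0], 2.5],
[[-0.03, -0.06, -0.01], [-0.0, 10.2, -0.0], 2.5],
[[-0.03, -0.06, -0.01], [-0.0, 10.2, -0.0], 2.5],
[[-0.02, -0.06, -0.02], [-0.0, 10.2, -0.0], 2.5],
```

Call:
apply_moves([
  [[0, 0, 0], [0, 9, 0], 2.5],
  [[0, 0, 0], [0, 10, 0], 2.5],
  [[0, 0, 0], [0, 10, 0], 2.5],
  [[0, 0, 0], [0, 9, 0], 2.5],
  [[0, 0, 0], [0, 4, 0], 2.5],
])

```text
t: 18.5
eef_pos: [528.7, -76.1, 162.5]
tcp_rot: [-1.572, 0.0, -1.89]
ft_force: [0.4, 0.3, -2.1]
opening: 0.371
```

Run:
```python
from plan import *; from look import *
plan([529,-75,165],-1.114-.73,4,2.5)
p,W=cam('side')
for r in nets.mark_of(p,'rim_mid')[:1]+nets.mark_of(p,'wheel_axis')[:1]: print(r['confidence'],w(W,r['point']))
for h in (205,169,130,62): print(h,proj(p,W,[529,-75,h]))
cv2.imwrite('pics/j.png',cv2.resize(p['img'][150:240,225:310],(680,720),interpolation=cv2.INTER_CUBIC)[:600,:,::-1])
```

```text
pos [528.7 -76.1 162.5] rpy [-1.572  0.    -1.89 ] F [ 0.4  0.3 -2.1] M [ 0.03 -0.25  0.19] op 35.2 q6 0.05 t 18.5
[[-0.03, -0.06, -0.0], [0.0, -0.7, -0.0], 2.5],
[[-0.03, -0.06, -0.0], [0.0, -0.7, -0.0], 2.5],
[[-0.03, -0.06, -0.0], [0.0, -0.7, -0.0], 2.5],
[[-0.03, -0.06, -0.0], [0.0, -0.7, -0.0], 2.5],
0.59 [587.45661688 -95.10081922 203.44273227]
0.76 [530.81739323 -74.66414797 206.45948756]
205 [267.64129893 168.8058396 ]
169 [267.21249974 179.38632261]
130 [266.76294803 190.47886719]
62 [266.01415297 208.95514579]
```

View pics/j.png

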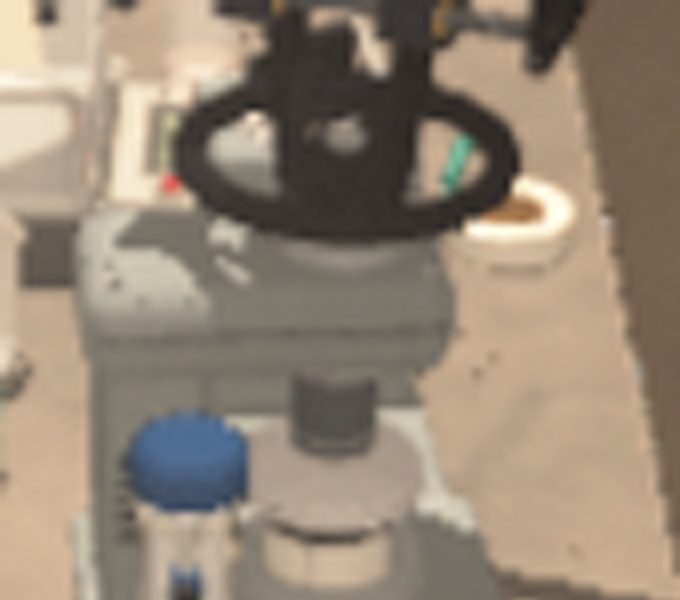

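The side crop shows the aluminium cup sitting on the jar lid at about (335,530), with the neck shortened. Angle by tool is ~3.55 rad and rim_mid agrees, so the chuck is in ~5 mm. Release, lift, and go over to the selector.

Call:
apply_moves([
  [[0, 0, 0], [0, 0, 0], 6],
  [[0, 0, 0], [0, 0, 0], 6],
  [[0, -2.0, 0], [0, 0, 0], 6],
  [[0, -4, 0], [0, 0, 0], 6],
  [[0, -4, 0], [0, 0, 0], 6],
])

```text
t: 19.27
eef_pos: [528.0, -76.2, 263.2]
tcp_rot: [-1.576, -0.0, -1.88]
ft_force: [0.5, 1.2, -0.7]
opening: 0.629
```

Run:
```python
from plan import *
plan([538,-254,265],-2.44,5,5)
```

```text
pos [528.  -76.2 263.2] rpy [-1.576 -0.    -1.88 ] F [ 0.5  1.2 -0.7] M [ 0.02 -0.07 -0.01] op 59.8 q6 0.04 t 19.275
[[3.33, -0.04, 1.27], [0.1, 6.4, 0.0], 5],
[[3.16, -0.04, 1.64], [0.1, 6.4, 0.0], 5],
[[2.96, -0.04, 1.98], [0.1, 6.4, 0.0], 5],
[[2.72, -0.04, 2.3], [0.1, 6.4, 0.0], 5],
[[2.45, -0.04, 2.59], [0.1, 6.4, 0.0], 5],
```

Call:
apply_moves([
  [[3.3, 0, 1.3], [0.1, 6.4, 0], 5],
  [[3.2, 0, 1.6], [0.1, 6.4, 0], 5],
  [[3.0, 0, 2.0], [0.1, 6.4, 0], 5],
  [[2.7, 0, 2.3], [0, 6.4, 0], 5],
  [[2.5, 0, 2.6], [0, 6.4, 0], 5],
])

```text
t: 19.9
eef_pos: [538.6, -258.3, 268.6]
tcp_rot: [-1.563, 0.003, -2.448]
ft_force: [0.6, 0.2, -1.1]
opening: 0.526
```

Run:
```python
from plan import *; from look import *; from rect import *
look(['selector_axis','selector_grip','rim_mid','wheel_axis'],['wrist','scene','side'],'k',1.5)
plan([538,-254,200],-2.44,5,5)
A=rect('k',175,538,-254,45,6)
cv2.imwrite('pics/k.png',A[...,::-1])
```

```text
wrist cam [ 598. -206.  461.] axis [-0.21 -0.19 -0.96] 65.70646984690485 254.54233551604418 189.34169427435344
selector_axis 0.85 [ 540.6 -258.3  174.1] [256. 183.]
selector_grip 0.95 [ 539.9 -255.3  139.4] [253. 174.]
wheel_axis 0.77 [527.3 -77.7 204. ] [98. 84.]
wheel_axis 0.39 [ 6.897e+02 -2.534e+02  4.000e-01] [314.  80.]
scene cam [-153. -624. 1118.] axis [ 0.53  0.46 -0.72] 45.57004758438855 253.09994100900792 183.39149777731785
selector_axis 0.85 [ 539.9 -258.3  175.1] [319. 228.]
selector_grip 0.76 [ 537.3 -255.4  141. ] [316. 236.]
rim_mid 0.95 [584.1 -91.6 205.6] [281. 180.]
wheel_axis 0.62 [525.3 -74.  196.9] [263. 190.]
side cam [563. 926. 693.] axis [ 0.   -0.87 -0.49] 55.0272227620833 254.80693021961045 191.84336903608317
selector_axis 0.7 [ 539.9 -253.7  173.6] [263. 154.]
selector_grip 0.58 [ 540.2 -255.   146. ] [263. 161.]
rim_mid 0.57 [585.9 -95.2 203.8] [249. 166.]
wheel_axis 0.66 [534.4 -73.5 206. ] [266. 169.]
pos [ 538.7 -256.9  268.4] rpy [-1.563  0.003 -2.445] F [ 0.4  0.4 -0. ] M [-0.05 -0.06  0.  ] op 50.2 q6 0.32 t 20.65
[[-0.02, 1.37, -0.06], [-0.1, -0.1, -0.0], 5],
[[-0.02, 1.37, -0.06], [-0.1, -0.1, -0.0], 5],
[[-0.02, 1.37, -0.06], [-0.1, -0.1, -0.0], 5],
[[-0.02, 1.37, -0.06], [-0.1, -0.1, -0.0], 5],
[[-0.03, 1.37, -0.06], [-0.1, -0.1, -0.0], 5],
```

View pics/k.png

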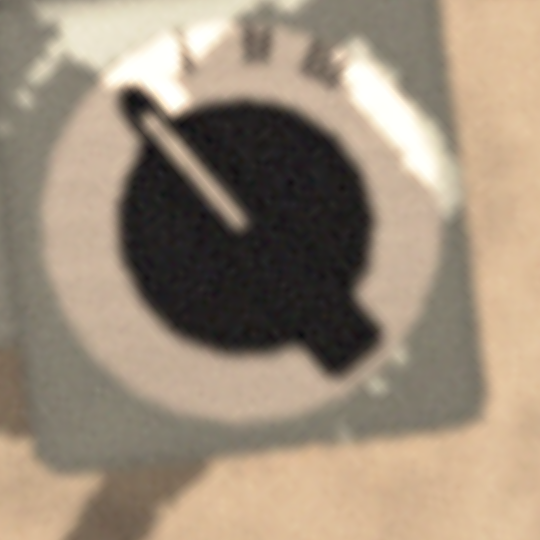

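Bar runs from the pointer tip (130,98) to the tail (358,357), about 0.72 rad left of world x, so machine yaw ≈0.12. Plate and skirt centres, corrected for height, give an axis at ~(540,-254), and the nets average (539,-255). Descend.

Call:
apply_moves([
  [[-0.1, 2.2, 0], [-0.2, -0.5, 0], 5],
  [[-0.1, 2.2, 0], [-0.2, -0.5, 0], 5],
  [[-0.1, 2.2, 0], [-0.1, -0.5, 0], 5],
  [[0, 2.2, 0], [-0.1, 0, 0], 5],
  [[0, 2.0, 0], [-0.1, 0, 0], 5],
])

```text
t: 21.28
eef_pos: [542.3, -255.1, 159.1]
tcp_rot: [-1.572, 0.004, -2.417]
ft_force: [0.1, -0.2, 0.5]
opening: 0.526
```

Run:
```python
from plan import *
plan([540,-254.5,130],-2.42,4,5)
```

```text
pos [ 542.3 -255.1  159.1] rpy [-1.572  0.004 -2.417] F [ 0.1 -0.2  0.5] M [-0.03  0.02 -0.05] op 50.1 q6 0.29 t 21.275
[[0.04, 0.73, -0.05], [0.0, 0.0, -0.1], 5],
[[0.04, 0.73, -0.05], [0.0, 0.0, -0.1], 5],
[[0.04, 0.73, -0.05], [0.0, 0.0, -0.1], 5],
[[0.03, 0.73, -0.05], [0.0, 0.0, -0.1], 5],
```

Call:
apply_moves([
  [[0, 0.7, -0.1], [0, 0, 0], 5],
  [[0, 0.7, -0.1], [0, 0, 0], 5],
  [[0.1, 0.7, 0], [0, 0, 0], 5],
  [[0, 0.6, 0], [0, 0, 0], 5],
  [[0, 0.1, 0], [0, 0, 0], 5],
])

```text
t: 21.9
eef_pos: [540.3, -254.2, 130.0]
tcp_rot: [-1.572, 0.004, -2.417]
ft_force: [0.2, -1.1, -0.6]
opening: 0.524
```

Run:
```python
from plan import *
plan([540,-254.5,130],-2.42,4,5)
```

```text
pos [ 540.3 -254.2  130. ] rpy [-1.572  0.004 -2.417] F [ 0.2 -1.1 -0.6] M [-0.04  0.02 -0.01] op 49.8 q6 0.29 t 21.9
[[0.01, 0.0, 0.0], [0.0, 0.0, -0.1], 5],
[[0.01, 0.0, 0.0], [0.0, 0.0, -0.1], 5],
[[0.01, 0.0, 0.0], [0.0, 0.0, -0.1], 5],
[[0.01, 0.0, 0.0], [0.0, 0.0, -0.1], 5],
```

Call:
apply_moves([
  [[0, 0, 0], [0, 0, 0], 0.5],
  [[0, 0, 0], [0, 0, 0], 0.5],
  [[0, 0, 0], [0, 0, 0], 0.5],
  [[0, 0, 0], [0, 0, 0], 0.5],
  [[0, 0, 0], [0, 0, 0], 0.5],
])

```text
t: 22.52
eef_pos: [540.9, -254.5, 130.8]
tcp_rot: [-1.57, 0.005, -2.417]
ft_force: [1.1, -1.9, -0.9]
opening: 0.134
```

Run:
```python
from plan import *
plan([540,-254.5,130],-2.42,4,5)
```

```text
pos [ 540.9 -254.5  130.8] rpy [-1.57   0.005 -2.417] F [ 1.1 -1.9 -0.9] M [-0.27 -0.17 -0.21] op 12.8 q6 0.29 t 22.525
[[0.02, 0.02, -0.01], [-0.0, 0.0, -0.1], 5],
[[0.02, 0.02, -0.01], [-0.0, 0.0, -0.1], 5],
[[0.02, 0.02, -0.01], [-0.0, 0.0, -0.1], 5],
[[0.02, 0.02, -0.01], [-0.0, 0.0, -0.1], 5],
```

Opening stopped at 12.8 mm, which is the 13 mm bar, so the selector is gripped. Turn clockwise.

Call:
apply_moves([
  [[0, 0, 0], [0, 8, 0], 0.5],
  [[0, 0, 0], [0, 8, 0], 0.5],
  [[0, 0, 0], [0, 9, 0], 0.5],
  [[0, 0, 0], [0, 9, 0], 0.5],
  [[0, 0, 0], [0, 9, 0], 0.5],
])

```text
t: 23.15
eef_pos: [540.9, -254.9, 130.7]
tcp_rot: [-1.573, 0.004, 3.095]
ft_force: [0.4, -0.6, -0.1]
opening: 0.134
```

Run:
```python
from plan import *
plan([540.5,-254.5,130],-3.63+2*np.pi,2,.5)
```

```text
pos [ 540.9 -254.9  130.7] rpy [-1.573  0.004  3.095] F [ 0.4 -0.6 -0.1] M [-0.17  0.04  0.17] op 12.8 q6 1.06 t 23.15
[[0.02, 0.04, -0.02], [0.1, 12.6, -0.1], 0.5],
[[0.03, 0.04, -0.01], [0.1, 12.6, -0.1], 0.5],
```

Call:
apply_moves([
  [[0, 0, 0], [0, 8, 0], 0.5],
  [[0, 0, 0], [0, 8, 0], 0.5],
  [[0, 0, 0], [0, 8, 0], 0.5],
  [[0, 0, 0], [0, 1, 0], 0.5],
  [[0, 0, 0], [0, 0.5, 0], 0.5],
])

```text
t: 23.78
eef_pos: [540.9, -255.1, 130.8]
tcp_rot: [-1.573, 0.003, 2.639]
ft_force: [-0.6, 0.4, -0.5]
opening: 0.133
```

Run:
```python
from plan import *; from look import *; from rect import *
look(['selector_grip','selector_axis','rim_mid','wheel_axis','jar','nest'],['wrist','side','scene'],'m',1.5)
plan([540.5,-254.5,130],-3.63+2*np.pi,1,.5)
A=rect('m',168,540,-254,55,5); p,W=cam('side'); B=cv2.resize(p['img'][180:235,235:300],(650,550),interpolation=cv2.INTER_CUBIC)
cv2.imwrite('pics/m.png',cv2.resize(np.hstack([A,B]),(800,367))[...,::-1])
plan([540.5,-254.5,130],-3.63+2*np.pi,1,.5)
```

```text
wrist cam [ 610. -294.  323.] axis [-0.25  0.14 -0.96] 65.70646984690485 254.54233551604418 189.34169427435344
selector_grip 0.8 [ 538.2 -251.4  137.2] [251. 229.]
selector_grip 0.46 [530.9 -73.7  -3.4] [137. 247.]
selector_axis 0.58 [ 538.1 -256.4  172.4] [258. 251.]
jar 0.89 [528.4 -74.6  19.2] [132. 257.]
jar 0.64 [ 698.9 -167.4    0.8] [121.  95.]
nest 0.65 [526.1 -76.4  11.2] [136. 255.]
side cam [563. 926. 693.] axis [ 0.   -0.87 -0.49] 55.0272227620833 254.80693021961045 191.84336903608317
selector_grip 0.58 [ 539.6 -257.3  146.1] [263. 161.]
selector_axis 0.92 [ 540.4 -255.9  171.7] [263. 155.]
selector_axis 0.31 [ 541.9 -256.1  142.8] [262. 162.]
rim_mid 0.62 [590.9 -93.1 204.8] [247. 166.]
rim_mid 0.45 [528.3 -75.9  18.5] [266. 220.]
wheel_axis 0.74 [529.4 -73.1 206.6] [268. 169.]
jar 0.92 [437.6 206.2  -3. ] [301. 288.]
jar 0.75 [ 702.6 -167.3    1.9] [216. 208.]
jar 0.68 [450.6 126.8   0. ] [294. 267.]
nest 0.95 [527.8 -74.4  18.3] [266. 220.]
nest 0.51 [527.5 -78.4  20.2] [266. 219.]
nest 0.51 [ 539.4 -254.8  172.6] [263. 154.]
scene cam [-153. -624. 1118.] axis [ 0.53  0.46 -0.72] 45.57004758438855 253.09994100900792 183.39149777731785
selector_grip 0.42 [ 538.1 -255.3  141.4] [316. 235.]
selector_grip 0.26 [549.9 363.2   1.5] [173. 163.]
selector_axis 0.93 [ 538.3 -254.6  174.8] [317. 227.]
rim_mid 0.6 [585.1 -92.1 202.7] [282. 181.]
wheel_axis 0.86 [530.9 -74.4 200.7] [264. 188.]
jar 0.78 [446.8 126.5   0.5] [197. 214.]
jar 0.53 [4.314e+02 2.081e+02 4.000e-01] [177. 204.]
jar 0.5 [525.1 -70.1  17.2] [260. 230.]
nest 0.71 [526.1 -73.   19.7] [261. 230.]
pos [ 540.9 -255.2  130.8] rpy [-1.573  0.003  2.637] F [ 0.5 -0.5 -1.8] M [-0.08 -0.03  0.21] op 12.8 q6 1.52 t 24.825
[[0.07, 0.08, -0.04], [0.1, -0.9, -0.2], 0.5],
pos [ 540.9 -255.2  130.8] rpy [-1.573  0.003  2.637] F [ 0.2 -0.  -0.3] M [-0.11 -0.03  0.21] op 12.8 q6 1.52 t 24.875
[[0.07, 0.08, -0.04], [0.1, -0.9, -0.2], 0.5],
```

The picture limit is reached, so I'll check numerically: find the white pointer line's direction before and after the turn in the rectified images.

Run:
```python
from plan import *; from rect import *
from scipy.optimize import minimize
for fn,a0 in (('k',.72),('m',-.49)):
    g=cv2.cvtColor(rect(fn,175,540.5,-254.5,45,6),cv2.COLOR_RGB2GRAY).astype(np.float32)
    th,lab=None,None
    i,j=np.mgrid[0:540,0:540]; X=(270-i)/6; Y=(270-j)/6   # rel. to axis
    u=X*np.cos(a0)+Y*np.sin(a0); v=-X*np.sin(a0)+Y*np.cos(a0)
    m=((u>3)&(u<27)&(abs(v)<9)).astype(np.uint8)
    n,lab,st,ce=cv2.connectedComponentsWithStats(((g>90)&(m>0)).astype(np.uint8))
    for k in range(1,n):
        if st[k,4]<60: continue
        P=np.c_[X[lab==k],Y[lab==k]]; c=P.mean(0); w_,V=np.linalg.eigh(np.cov(P.T)); d=V[:,1]*np.sign(V[:,1]@[np.cos(a0),np.sin(a0)])
        print(fn,st[k,4],'mean',c.round(1),'u',(c@[np.cos(a0),np.sin(a0)]).round(1),'ang',np.arctan2(d[1],d[0]).round(3),'len/wid',(3.46*np.sqrt(w_[::-1])).round(1))
s=readout.state(); print(s['tcp_rot'],s['moment'],s['t'])
```

```text
k 77 mean [25.2 11.5] u 26.5 ang 2.034 len/wid [2.9 1. ]
k 2336 mean [12.6 11.8] u 17.3 ang 0.715 len/wid [19.7  3.3]
m 1734 mean [15.  -8.8] u 17.4 ang -0.498 len/wid [19.7  2.4]
[-1.57306053  0.0029712   2.63694128] [-0.1106324  -0.03406643  0.2051914 ] 24.875
```

The white line turned from 0.715 to -0.498, so the selector is at 1.21 rad. It is steady with 0.21 N·m of hold torque. Hand in.

Run:
```python
from h import *
print(env.job_done()); s=readout.state(); print(s['tcp_rot'],s['moment'],s['opening'],s['t'])
```

```text
the job is handed in; nothing more can be done
None
the job is handed in; nothing more can be done
```

I wound the handwheel down onto the jar, then turned the selector to its third position and handed the job in at about 25 s, still gripping it. No verdict was reported.

- **Handwheel:** I gripped it by the hub, not the rim, with one regrasp. It turned from about 0.24 to about 3.55 rad, which puts the chuck about 5.2 mm into the quill. That figure comes from the wheel angle; I did not measure the neck directly. The side view showed the cup sitting on the jar's lid.
- **Selector:** The white line on the grip turned 1.213 rad between the two pictures, inside the 1.08–1.32 range. The tool turned 1.23 rad, the jaws stopped at 12.8 mm on the 13 mm bar, and the hold torque stayed at about 0.21 N m.
- **Jar:** The last network reports put it at (528, -75, 19), within about 3 mm of the nest centre.
- **Other things on the bench:** My last network reports still showed the waiting jars and the turquoise one where they started. I did not re-check the timer, tape, pen or beaker by network at the end.

**What disagreed or failed:**
- My first two attempts to close on the hub missed, because the fingertips sit about 25 mm above the reported TCP. One attempt pushed on the wheel's stud with about 20 N.
- The scene camera put the wheel 5–8 mm lower than the other cameras did.
- The final picture could not be viewed because of the 12-picture limit, so the last checks were numeric.

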